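Slide the induction hob up to full power under the comal

TASK

The comal is already on the portable induction hob: turn the hob up to full on its raised black slider strip. Put the fingertips on the shortest white mark at the strip's left end, slide them lightly along the row over every mark in turn to the tallest one at the right end, and finish with the fingertips still resting lightly on that tallest mark, holding it. Touch none of the round keys, grasp or lift nothing, and leave the hob, the comal and everything else on the counter where they stand.

Things in the scene. Friction and masses are not known exactly. Their poses are not given: they have to be found in the camera images.
- hob: Loose portable induction hob, 380 (x) by 310 (y) by 62 mm high, 2.6 kg, on rubber feet. Origin: centre of its underside; -x is its front (towards the robot), +y the cook's left, z up. Black glass over the rear 270 mm carries the comal; the grey control fascia, 60 mm high, fills the front 100 mm. The slider strip runs along y, its middle line 122 mm in front of the hob's centre.
- strip (a joint): Push-in of the slider strip, m: 0 free, 0.004 at its stop. One foam-backed black piece, 206 mm long (hob y), 22 mm wide (hob x), flat top 6 mm proud of the fascia (66 mm above the counter) when free. It sinks as a whole, straight down, 1 mm per 1.5 N (4 mm at 6 N, then a hard stop) and springs back. A light touch of 1 to 5 N is right; over 18 N is too hard.
- mark1: Lowest mark, at the strip's left (+y) end: painted white tick 4 mm long across the strip, 7 mm wide. Origin: centre of the mark's zone on the strip's flat top; axes as the hob's. Marks stand 40 mm apart; a zone is the strip's full width and 20 mm either side of its origin along y (23 mm outward at the ends), flush with the next. Closed fingers fit in one zone, spread ones touch two.
- mark2: Second mark, tick 8 mm long, 40 mm to the right (-y of the hob) of mark1. Origin and zone as mark1.
- mark3: Third mark, tick 12 mm long, in the middle of the strip. Origin and zone as mark1.
- mark4: Fourth mark, tick 16 mm long. Origin and zone as mark1.
- mark5: Highest power mark, at the right (-y) end of the strip, the tallest tick, 20 mm long, 160 mm from mark1. Origin and zone as mark1. At the end the fingertips rest on this zone and no longer on mark4's.
- key_power: Round power key, 18 mm across, 2 mm proud of the fascia, in front of the strip near its left end: 45 mm from the strip's middle line towards the robot, 95 mm left of the hob's middle. Origin: its centre at the fascia's face. Not to be touched.
- key_timer: Round timer key, as the power key, 45 mm in front of the strip's middle line, 65 mm right of the hob's middle. Not to be touched.
- key_lock: Round lock key, as the power key, 45 mm in front of the strip's middle line, 105 mm right of the hob's middle. Not to be touched.
- comal: Loose shallow steel comal, 244 mm across, 16 mm high, 0.9 kg, with a wire loop handle to each side (overall 304 mm), lying on the hob's glass 60 mm behind the hob's centre. Origin: centre of its underside. Leave it.
- sugar_pot: Loose white ceramic sugar pot, 98 mm across, 80 mm high without its hinged lid (up to 185 mm high with the lid open), standing beside the hob, left or right. Origin: centre of its underside. Leave it.
- glass_cup: Loose glass cup, 72 mm across, 98 mm high, standing beside the hob on the other side from the sugar pot. Origin: centre of its underside. Leave it.
- spatula: Loose red nylon spatula, 260 mm long, lying to the robot's right, handle towards the robot's side of the counter. Leave it.
- trivet: Loose aluminium trivet of rings, 178 mm across, 16 mm high, to the robot's left. Origin: centre of its underside. Leave it.
- salt_jar: Loose glass jar, 68 mm across, 110 mm high, far right. Origin: centre of its underside. Leave it.
- salsa_bowl: Loose clay bowl, 120 mm across, 55 mm high, far left. Origin: centre of its underside. Leave it.

How it is judged:
By the outcome, as a careful person would: the job done as asked, in the order asked, and still so for the second after the job is handed in, while the arm keeps its last pose, push and grip.
It also fails if it takes over 34 s, if anything falls off the work surface, if the arm or the gripper's body presses on something with over 40 N, if the wrist force passes 120 N, or if a joint passes its speed limit or range.

ROBOT

A 6-joint arm with a two-finger parallel gripper is mounted at the origin on the work surface. World frame = base frame: x ahead of the robot, y to its left, z up, the work surface at z = 0. Lengths are in m, angles in rad, forces in N, time in s.
With the tool pointing down it reaches from about 0.425 to 0.95 m from the base axis. Payload 14.7 kg.
Tool frame: the origin (TCP) lies where the fingers leave the gripper's body, on its centre line; the fingertips stand 73 mm ahead of it and the grasp point (between the pads) lies 54 mm ahead of it; z points along the fingers, x is the direction in which the jaws open and shut, and the axes are right-handed (so a half turn about z gives the same grasp; the last joint's range is limited). The gripper opens to 85 mm and grips with 20 to 120 N. Pads are 22 mm wide; open, the fingers measure 114 mm over their backs; the gripper's body (76 mm by 85 mm) begins 54 mm behind the grasp point. The pads swing forward as they close: fully open they stand 13 mm farther back than shut.
Start: joints at [1.067, 0.48, 1.596, -0, 1.065, -0.047], TCP at [0.287, 0.583, 0.304] pointing down, gripper open.
Joint ranges: [-2.75, 2.75], [-0.82, 2.05], [0.23, 2.67], [-1.56, 4.7], [0.09, 2.69], [-2.92, 2.92]. Speed limits (rad/s): [1.89, 1.89, 2.39, 3.01, 3.01, 3.01].

INTERFACE

Orientations are given as a unit quaternion [w, x, y, z].
In Python, from rig import bot gives the robot as it stands.
- The arm moves only by the tool jog_arm, never from a script. Its argument "steps" is a list of rows, each a list of 3 entries, a list of its own where there are three numbers: the turn, a rotation vector about the tool's x, y, z in rad, then the shift along the tool's x, y, z in m, then the finger opening in m, from 0 to 0.0854. In form: [[[rx, ry, rz], [dx, dy, dz], jaw], ...]. A call has 1 to 5 rows; each row is the pose to reach, as a shift and turn from the pose commanded when the call began, along the tool's axes at that moment; what a row does not reach only later rows make up. A row lasts 1/10 s, in which the tool goes at most 50 mm and 8.59 degrees, less where a joint would pass 70% of its speed; a pose out of reach is approached as far as the arm can. A call with a gripper value outside its range is refused whole. The fingers move at their own pace and stop on an object; "grip_force" is the grip in N (left out, the last holds). Time passes only in rows, so rows that repeat a pose let the fingers close. It gives the time, the measured TCP pose, the force and the opening at its end, in the units of the state.
- bot.read_state(): the state, without advancing time (a new reading comes with each control period).
- bot.read_camera(name): name is "scene" or "top"; returns the picture (400x640x3 uint8, red, green, blue); there is no depth.
- bot.camera_model(name): a dict with "fx", "fy", "cx", "cy" (pixels), "R" (3x3) and "t" (3): a world point X has camera coordinates R X + t. Camera axes: x right, y down, z forward; pixel columns grow to the right and rows downward; lengths in m; the calibration is good to about 2 mm. A picture is of the moment at which its call begins. camera_model takes no time and is no camera call.
- bot.finish_job(): hands the job in, once; it reports no verdict.
The state is a dict: "t": time; "joints": joint angles; "qvel": joint speeds; "joint_efforts": joint torques, N m; "position": TCP position; "ee_rot": TCP orientation; "force": force on the tool from outside, world axes, zero at the start; "ft_torque": the same for the moment, N m; "width": finger opening in m.
Only numpy, scipy, OpenCV 4.12 (cv2) and the standard library are available. Lean on these libraries where they do the work, as an engineer would, in place of code of your own. Each camera call takes 0.05 s, during which the arm holds its last target.

## Working session

There is one attempt and no reset: what is moved stays moved. The work goes in short steps, Python scripts to look and compute and a tool call to move; the robot and the scene stay as the last step left them, time stands still between calls to the robot, and variables do not carry over. Pictures are saved under pics/ and viewed, and the job is handed in when it is done.

Besides the shell and the picture viewer there is one more tool, called after "Emit:" in YAML: its name, and indented under it one key for each argument. jog_arm: Moves the arm, as the interface text tells. Its arguments: {"type":"object","properties":{"steps":{"type":"array"},"grip_force":{"type":"number"}},"required":["steps"]}

```bash
mkdir -p pics; ls; python3 - <<'E'
from rig import bot
import cv2,numpy as np
print(bot.read_state())
for n in("scene","top"):
    im=bot.read_camera(n);cv2.imwrite(f"pics/{n}0.png",im[:,:,::-1]);print(n,bot.camera_model(n))
E
```

```text
pics
{'t': 0.0, 'joints': array([ 1.06740816e+00,  4.80833612e-01,  1.59686965e+00,  2.66514371e-06,
        1.06510966e+00, -4.65568856e-02]), 'qvel': array([ 0.00015159, -0.00030891, -0.00122373, -0.00063043, -0.00025105,
       -0.00058644]), 'joint_efforts': array([-4.67899532e-03, -9.50617361e+01, -4.30215991e+01, -1.23435270e-04,
        1.17811316e-02,  6.61858007e-05]), 'position': array([0.28651698, 0.58308121, 0.30327277]), 'ee_rot': array([ 2.97061396e-04,  8.48854278e-01,  5.28626562e-01, -5.32930214e-04]), 'force': array([-0.21412901,  0.10282893, -0.68606047]), 'ft_torque': array([-0.05869046, -0.04378043,  0.00546048]), 'width': 0.08535906171622547}
scene {'fx': 492.97565615473764, 'fy': 492.97565615473764, 'cx': 321.6661489626054, 'cy': 191.30414389090586, 'R': array([[-0.84264084,  0.53844023, -0.00620774],
       [ 0.42260291,  0.65412693, -0.6273155 ],
       [-0.33371126, -0.53122507, -0.77874047]]), 't': array([ 0.45460871, -0.19471192,  2.30686067])}
top {'fx': 512.899829697724, 'fy': 512.899829697724, 'cx': 319.06973885696675, 'cy': 197.74667735509115, 'R': array([[-0.02239884, -0.99973505, -0.00530335],
       [-0.9936868 ,  0.022846  , -0.10983902],
       [ 0.10993108,  0.0028096 , -0.99393524]]), 't': array([0.01528305, 0.56160788, 1.70760352])}
```

View pics/scene0.png

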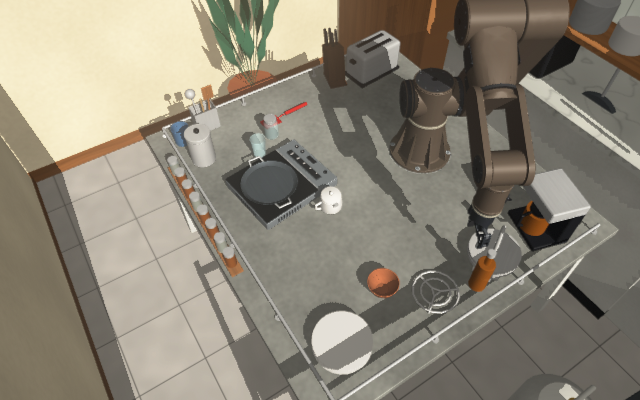

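View pics/top0.png

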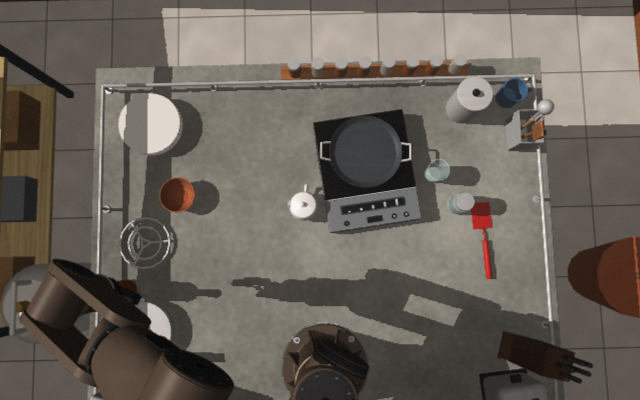

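The top view shows the hob at about (368,170), its strip at about (373,205), the sugar pot on the left at (302,205) and the cup on the right at (437,171). Next I'll zoom in.

```bash
python3 - <<'E'
import cv2
a=cv2.imread("pics/top0.png")[175:245,310:430];cv2.imwrite("pics/tz.png",cv2.resize(a,None,fx=6.5,fy=6.5,interpolation=cv2.INTER_CUBIC))
a=cv2.imread("pics/scene0.png")[125:230,220:350];cv2.imwrite("pics/sz.png",cv2.resize(a,None,fx=5.5,fy=5.5,interpolation=cv2.INTER_CUBIC))
E
```

```text
(no output)
```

View pics/tz.png

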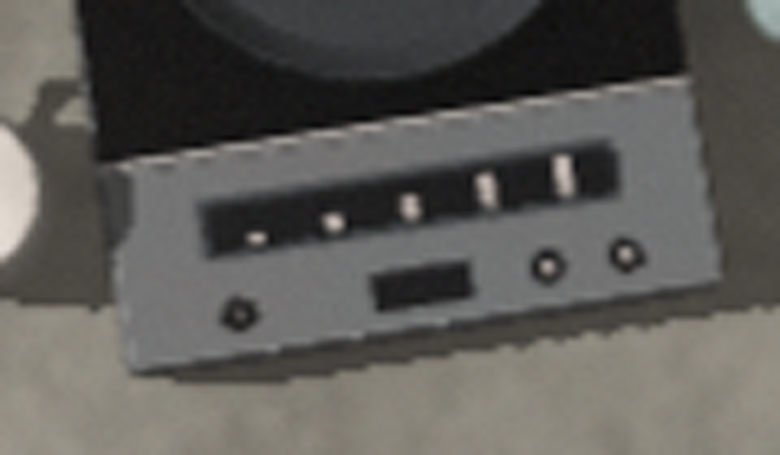

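View pics/sz.png

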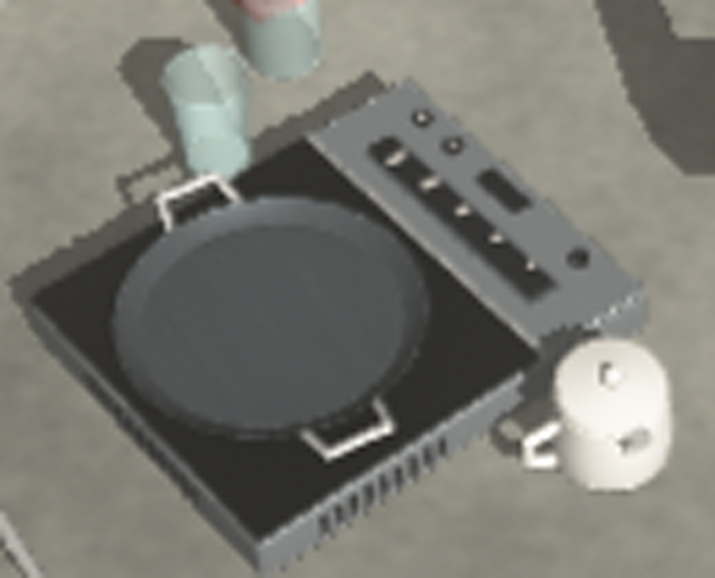

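```bash
cat > fit.py <<'E'
from rig import bot
import cv2,numpy as np
from scipy.optimize import least_squares
from scipy.spatial.transform import Rotation as Ro
C={n:bot.camera_model(n) for n in("scene","top")}
def proj(n,X):
    c=C[n];p=X@c["R"].T+c["t"];return np.c_[c["fx"]*p[:,0]/p[:,2]+c["cx"],c["fy"]*p[:,1]/p[:,2]+c["cy"]]
L=[4,8,12,16,20]
tick=[(-122-10+l/2,80-40*i,66) for i,l in enumerate(L)]
keys=[(-167,95,62),(-167,-65,62),(-167,-105,62)]
cor=[(-111,103,66),(-111,-103,66),(-133,-103,66),(-133,103,66)]
M=np.array(tick+keys+cor)/1000
Zt=np.array([(257,238),(334,223),(410,208),(486,191),(563,175),(240,315),(548,267),(627,256),(200,205),(612,143),(620,192),(208,257)],float)
Zs=np.array([(531,265),(497,238),(463,210),(430,184),(397,158),(578,258),(453,145),(421,118),(532,301),(367,150),(392,136),(557,282)],float)
P={"top":(Zt+.5)/6.5-.5+[310,175],"scene":(Zs+.5)/5.5-.5+[220,125]}
def hob(p):
    return M@Ro.from_euler('z',p[2]).as_matrix().T+[p[0],p[1],p[3]]
for use in (["top"],["scene"],["top","scene"]):
    f=lambda p:np.concatenate([(proj(n,hob(p))-P[n]).ravel() for n in use]+[[(p[3])*(0 if len(use)==2 else 1e4)]])
    r=least_squares(f,[.6,-.1,0.1,0],x_scale=[.1,.1,.1,.1]);print(use,r.x.round(4),"rms px",np.sqrt(np.mean(r.fun**2)).round(3))
p=r.x
for n in P: print(n,(proj(n,hob(p))-P[n]).round(1).tolist())
R=Ro.from_euler('z',p[2]).as_matrix()
for i in range(5): print("mark",i+1,(R@[-.122,.08-.04*i,.066]+[p[0],p[1],0]).round(4))
def tri(a,b):
    A=[]
    P1=[np.c_[C[n]["R"],C[n]["t"]] for n in("top","scene")]
    K=[np.array([[C[n]["fx"],0,C[n]["cx"]],[0,C[n]["fy"],C[n]["cy"]],[0,0,1]]) for n in("top","scene")]
    X=cv2.triangulatePoints(K[0]@P1[0],K[1]@P1[1],np.array(a,float).reshape(2,1),np.array(b,float).reshape(2,1));return (X[:3]/X[3]).ravel()
print("pot knob",tri((302,205-9),(220+611/5.5,125+374/5.5)))
E
python3 fit.py
python3 - <<'E'
import cv2
a=cv2.imread("pics/top0.png")[175:235,270:340];cv2.imwrite("pics/pz.png",cv2.resize(a,None,fx=8,fy=8,interpolation=cv2.INTER_CUBIC))
E
```

```text
['top'] [ 0.6499 -0.1584  0.1303  0.    ] rms px 0.492
['scene'] [ 0.6496 -0.1509  0.1367  0.    ] rms px 0.302
['top', 'scene'] [ 0.6492 -0.1576  0.1327 -0.005 ] rms px 0.576
top [[-0.2, 0.5], [-0.3, 0.3], [-0.2, 0.2], [-0.1, 0.4], [-0.2, 0.4], [-0.3, 0.4], [-0.2, 0.3], [-0.5, 0.2], [0.8, 1.0], [-1.5, 1.0], [-1.6, -0.1], [0.6, -0.5]]
scene [[-0.6, 0.1], [-0.6, -0.0], [-0.5, 0.1], [-0.5, 0.0], [-0.4, -0.0], [-0.4, -0.2], [-0.6, 0.0], [-0.3, 0.1], [-0.8, -1.2], [-0.0, -0.3], [-0.7, -0.0], [-1.4, -0.3]]
mark 1 [ 0.5176 -0.0944  0.066 ]
mark 2 [ 0.5229 -0.1341  0.066 ]
mark 3 [ 0.5282 -0.1737  0.066 ]
mark 4 [ 0.5335 -0.2134  0.066 ]
mark 5 [ 0.5388 -0.253   0.066 ]
pot knob [0.54976517 0.06452524 0.11881915]
```

View pics/pz.png

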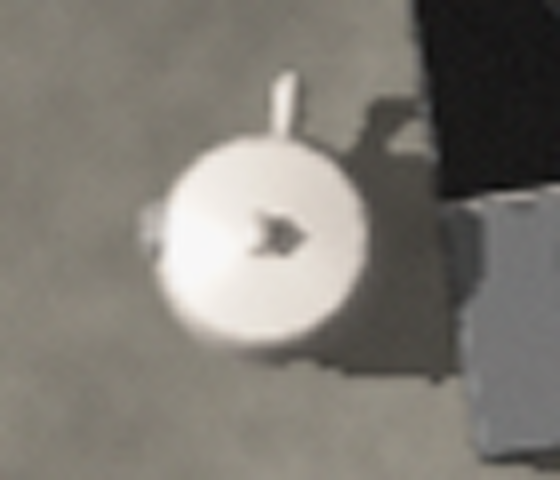

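```bash
cat > ref.py <<'E'
import re
src=open('fit.py').read().split("for use in")[0]
exec(src)
pk={}
for n in P:
    im=cv2.imread(f"pics/{n}0.png").astype(float).mean(2); out=[]
    for i in range(5):
        u,v=P[n][i]; r=2.6 if n=="scene" else [2.6,2.6,3,3.4,4][i]
        yy,xx=np.mgrid[0:400,0:640]; m=(abs(xx-u)<2.8)&(abs(yy-v)<r+.5)
        w=np.clip(im-55,0,None)*m; out.append([(w*xx).sum()/w.sum(),(w*yy).sum()/w.sum()])
    pk[n]=np.array(out); print(n,(pk[n]-P[n][:5]).round(2).tolist())
idx=list(range(5))
for h in (0,.5):
  for use in(["top"],["scene"],["top","scene"]):
    for fz in (1,0):
      if len(use)==1 and fz==0: continue
      f=lambda p:np.concatenate([(proj(n,hob(p)[:5])-pk[n]-h).ravel() for n in use]+[(proj(n,hob(p)[5:8])-P[n][5:8]-h).ravel() for n in use]+[[p[3]*1e4*fz]])
      r=least_squares(f,[.6,-.1,.1,0],x_scale=.1);print(h,use,fz,r.x.round(4),np.sqrt(np.mean(r.fun**2)).round(3))
E
python3 ref.py
```

```text
top [[0.03, 1.2], [-0.01, -0.04], [0.08, 0.61], [0.12, -0.16], [0.05, -0.1]]
scene [[0.51, -1.35], [0.63, -1.31], [0.61, -1.02], [0.26, -0.75], [-0.17, -0.04]]
0 ['top'] 1 [ 0.649  -0.1569  0.1404 -0.    ] 0.278
0 ['scene'] 1 [ 0.6464 -0.1525  0.1488 -0.    ] 0.468
0 ['top', 'scene'] 1 [ 0.6479 -0.1556  0.1431 -0.    ] 0.522
0 ['top', 'scene'] 0 [ 0.6479 -0.1558  0.1432 -0.0011] 0.518
0.5 ['top'] 1 [ 0.6473 -0.1585  0.1404 -0.    ] 0.279
0.5 ['scene'] 1 [ 0.6461 -0.1489  0.1483 -0.    ] 0.473
0.5 ['top', 'scene'] 1 [ 0.6464 -0.1559  0.1428 -0.    ] 0.781
0.5 ['top', 'scene'] 0 [ 0.646  -0.1575  0.1434 -0.0067] 0.656
```

Emit:
jog_arm:
  steps:
    - [[0, 0, 0.14], [-0.04, 0.02, 0], 0]
    - [[0, 0, 0.28], [-0.08, 0.04, 0], 0]
    - [[0, 0, 0.42], [-0.12, 0.06, 0], 0]
    - [[0, 0, 0.56], [-0.16, 0.08, 0], 0]
    - [[0, 0, 0.7], [-0.2, 0.1, 0], 0]
  grip_force: 20

```text
t: 0.6
position: [0.2877, 0.358, 0.3036]
ee_rot: [0.0, 0.979, 0.203, -0.0]
force: [1.1, -0.6, 0.9]
width: 0.0122
```

Emit:
jog_arm:
  steps:
    - [[0, 0, 0.06], [0.02, 0.044, 0], 0]
    - [[0, 0, 0.12], [0.04, 0.088, 0], 0]
    - [[0, 0, 0.18], [0.06, 0.132, 0], 0]
    - [[0, 0, 0.23], [0.08, 0.176, 0], 0]
    - [[0, 0, 0.274], [0.1, 0.22, 0], 0]

```text
t: 1.1
position: [0.4694, 0.1969, 0.3039]
ee_rot: [-0.0, 0.998, 0.069, -0.0]
force: [0.1, 1.4, 0.0]
width: 0.0001
```

Emit:
jog_arm:
  steps:
    - [[0, 0, 0], [0.002, 0.045, 0], 0]
    - [[0, 0, 0], [0.003, 0.09, 0], 0]
    - [[0, 0, 0], [0.004, 0.135, 0], 0]
    - [[0, 0, 0], [0.005, 0.18, 0], 0]
    - [[0, 0, 0], [0.006, 0.225, 0], 0]

```text
t: 1.6
position: [0.5055, -0.0253, 0.3038]
ee_rot: [-0.0, 0.998, 0.07, -0.0]
force: [0.6, 0.9, -0.3]
width: -0.0
```

Emit:
jog_arm:
  steps:
    - [[0, 0, 0], [0.002, 0.035, 0.01], 0]
    - [[0, 0, 0], [0.002, 0.07, 0.03], 0]
    - [[0, 0, 0], [0.002, 0.07, 0.07], 0]
    - [[0, 0, 0], [0.002, 0.07, 0.11], 0]
    - [[0, 0, 0], [0.002, 0.07, 0.13], 0]

```text
t: 2.1
position: [0.5158, -0.0926, 0.1709]
ee_rot: [-0.001, 0.998, 0.069, -0.002]
force: [0.1, -0.4, 0.7]
width: 0.0002
```

```bash
cat > look.py <<'E'
import sys
exec(open('fit.py').read().split("for use in")[0])
k=sys.argv[1]
from scipy.spatial.transform import Rotation as Ro
s=bot.read_state();print({a:np.round(s[a],4) for a in("t","position","ee_rot","force","width","joints")})
q=s["ee_rot"];R=Ro.from_quat([q[1],q[2],q[3],q[0]]).as_matrix()
tip=s["position"]+R[:,2]*.073;print("tip",tip.round(4),"xang",np.arctan2(R[1,0],R[0,0]).round(4))
p=[.649,-.157,.134,0]
for n,(x,y,w,h) in {"top":(310,150,120,95),"scene":(220,110,140,110)}.items():
    im=bot.read_camera(n)[:,:,::-1].copy()
    z=5.5;a=cv2.resize(im[y:y+h,x:x+w],None,fx=z,fy=z,interpolation=cv2.INTER_CUBIC)
    for q,c in [(hob(p),(0,0,255)),(tip[None],(0,255,0))]:
        for u,v in proj(n,q): cv2.circle(a,(int((u-x+.5)*z),int((v-y+.5)*z)),3,c,1)
    cv2.imwrite(f"pics/{n}_{k}.png",a)
E
python3 look.py 1
```

```text
{'t': np.float64(2.1), 'position': array([ 0.5158, -0.0926,  0.1709]), 'ee_rot': array([-5.000e-04,  9.976e-01,  6.940e-02, -1.700e-03]), 'force': array([ 0.1283, -0.3755,  0.713 ]), 'width': np.float64(0.0002), 'joints': array([-0.2354,  0.4907,  2.0018,  0.    ,  0.6527, -0.3744])}
tip [ 0.5156 -0.0925  0.0979] xang 0.139
```

View pics/top_1.png

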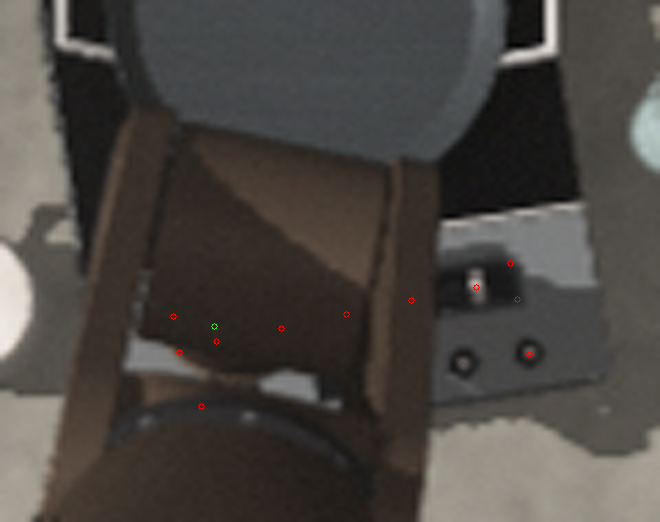

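View pics/scene_1.png

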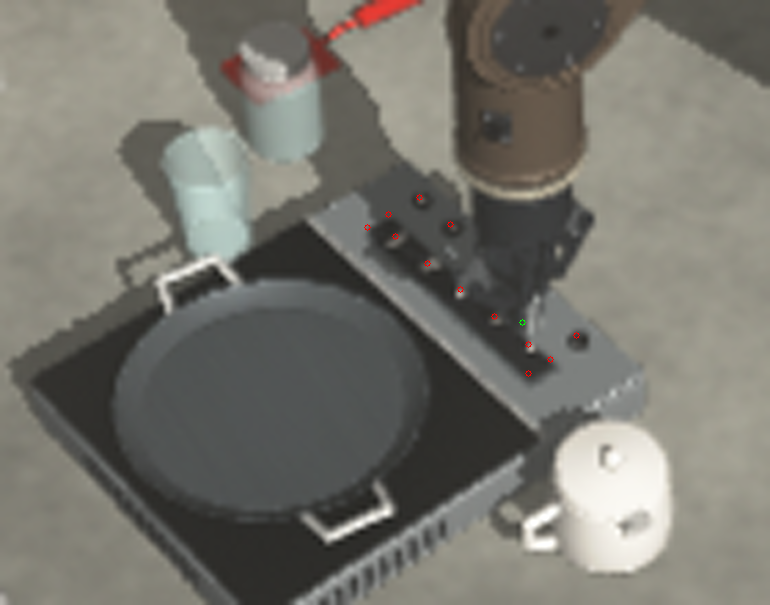

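The overlay matches the strip in the top view. The fingertips are about 2 mm off mark1's centre and 32 mm above it, so I'm descending.

Emit:
jog_arm:
  steps:
    - [[0, 0, 0], [0.001, 0.001, 0.01], 0]
    - [[0, 0, 0], [0.0015, 0.0015, 0.02], 0]
    - [[0, 0, 0], [0.0015, 0.0015, 0.026], 0]
    - [[0, 0, 0], [0.0015, 0.0015, 0.029], 0]
    - [[0, 0, 0], [0.0015, 0.0015, 0.029], 0]

```text
t: 2.7
position: [0.519, -0.0936, 0.1448]
ee_rot: [-0.0, 0.998, 0.07, -0.0]
force: [0.2, -0.3, 0.3]
width: 0.0005
```

```bash
python3 look.py 2
```

```text
{'t': np.float64(2.7), 'position': array([ 0.519 , -0.0936,  0.1448]), 'ee_rot': array([-0.000e+00,  9.975e-01,  7.000e-02, -1.000e-04]), 'force': array([ 0.1538, -0.2589,  0.2594]), 'width': np.float64(0.0005), 'joints': array([-0.236 ,  0.5358,  2.0122, -0.    ,  0.5937, -0.376 ])}
tip [ 0.519  -0.0936  0.0718] xang 0.1401
```

View pics/scene_2.png

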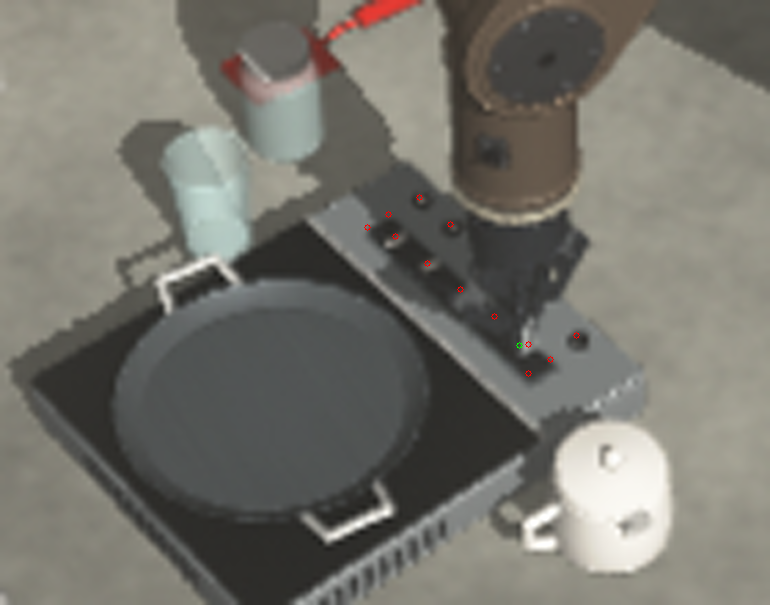

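Emit:
jog_arm:
  steps:
    - [[0, 0, 0], [-0.001, 0, 0.002], 0]
    - [[0, 0, 0], [-0.001, 0, 0.004], 0]
    - [[0, 0, 0], [-0.001, 0, 0.006], 0]
    - [[0, 0, 0], [-0.001, 0, 0.007], 0]
    - [[0, 0, 0], [-0.001, 0, 0.007], 0]

```text
t: 3.3
position: [0.518, -0.0939, 0.1378]
ee_rot: [-0.0, 0.998, 0.07, -0.0]
force: [-0.2, -0.0, 1.1]
width: -0.0001
```

Emit:
jog_arm:
  steps:
    - [[0, 0, 0], [0, 0, 0.0005], 0]
    - [[0, 0, 0], [0, 0, 0.001], 0]
    - [[0, 0, 0], [0, 0, 0.001], 0]
    - [[0, 0, 0], [0, 0, 0.001], 0]

```text
t: 3.7
position: [0.518, -0.0938, 0.1369]
ee_rot: [-0.0, 0.998, 0.07, -0.0]
force: [-1.0, 0.0, 2.6]
width: -0.0001
```

```bash
python3 look.py 3
```

```text
{'t': np.float64(3.7), 'position': array([ 0.518 , -0.0938,  0.1369]), 'ee_rot': array([-0.    ,  0.9976,  0.0699, -0.    ]), 'force': array([-1.0432,  0.0371,  2.6344]), 'width': np.float64(-0.0001), 'joints': array([-0.2368,  0.5481,  2.0186, -0.    ,  0.5749, -0.3768])}
tip [ 0.518  -0.0938  0.0639] xang 0.14
```

View pics/scene_3.png

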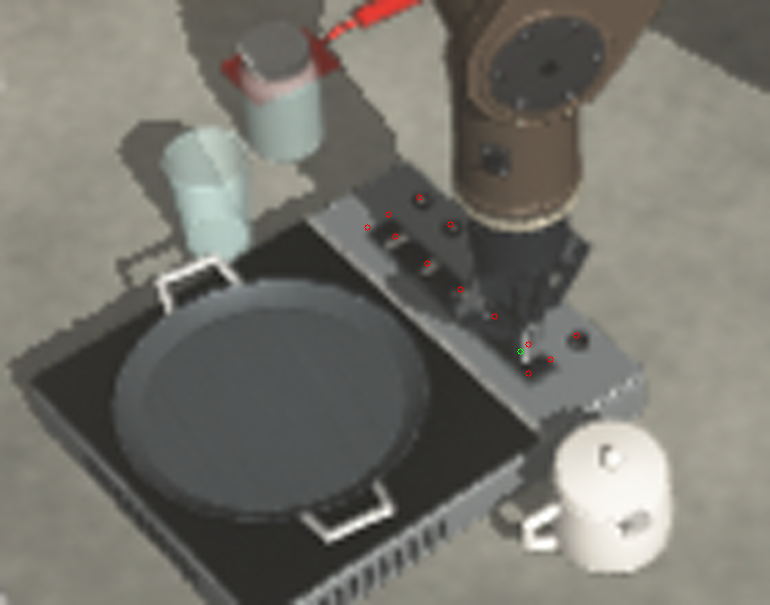

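Emit:
jog_arm:
  steps:
    - [[0, 0, 0], [0, 0.003, 0], 0]
    - [[0, 0, 0], [0, 0.008, 0], 0]
    - [[0, 0, 0], [0, 0.014, 0], 0]
    - [[0, 0, 0], [0, 0.02, 0], 0]
    - [[0, 0, 0], [0, 0.026, 0], 0]

```text
t: 4.3
position: [0.5218, -0.1202, 0.1369]
ee_rot: [0.0, 0.998, 0.07, 0.0]
force: [-0.5, 1.4, 2.9]
width: 0.0005
```

Emit:
jog_arm:
  steps:
    - [[0, 0, 0], [0, 0.006, 0], 0]
    - [[0, 0, 0], [0, 0.013, 0], 0]
    - [[0, 0, 0], [0, 0.02, 0], 0]
    - [[0, 0, 0], [-0.0005, 0.027, 0], 0]
    - [[0, 0, 0], [-0.0005, 0.034, 0], 0]

```text
t: 4.8
position: [0.526, -0.1539, 0.1369]
ee_rot: [-0.0, 0.998, 0.07, -0.0]
force: [-0.1, 1.7, 3.4]
width: 0.0
```

Emit:
jog_arm:
  steps:
    - [[0, 0, 0], [0, 0.006, 0], 0]
    - [[0, 0, 0], [0, 0.013, 0], 0]
    - [[0, 0, 0], [0, 0.02, 0], 0]
    - [[0, 0, 0], [-0.0005, 0.027, 0], 0]
    - [[0, 0, 0], [-0.0005, 0.034, 0], 0]

```text
t: 5.3
position: [0.5302, -0.1876, 0.1369]
ee_rot: [-0.0, 0.998, 0.07, -0.0]
force: [-0.1, 1.4, 2.8]
width: 0.0001
```

```bash
python3 look.py 4
```

```text
{'t': np.float64(5.3), 'position': array([ 0.5302, -0.1876,  0.1369]), 'ee_rot': array([-0.    ,  0.9976,  0.0699, -0.    ]), 'force': array([-0.0953,  1.3874,  2.83  ]), 'width': np.float64(0.0001), 'joints': array([-0.3941,  0.5823,  1.9357, -0.    ,  0.6236, -0.534 ])}
tip [ 0.5302 -0.1876  0.0639] xang 0.14
```

View pics/top_4.png

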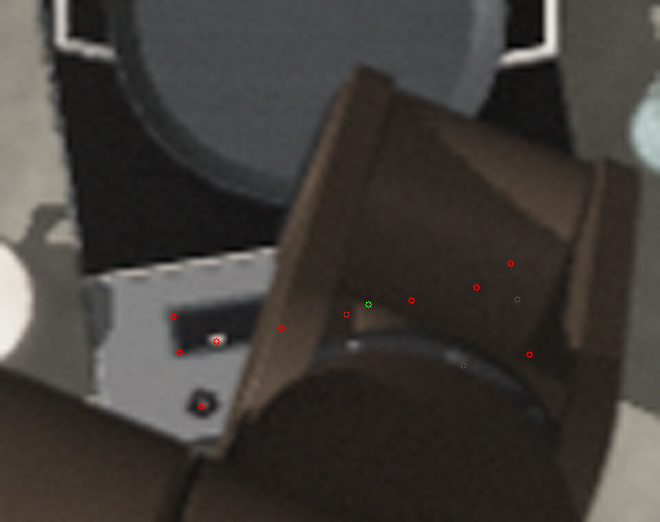

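View pics/scene_4.png

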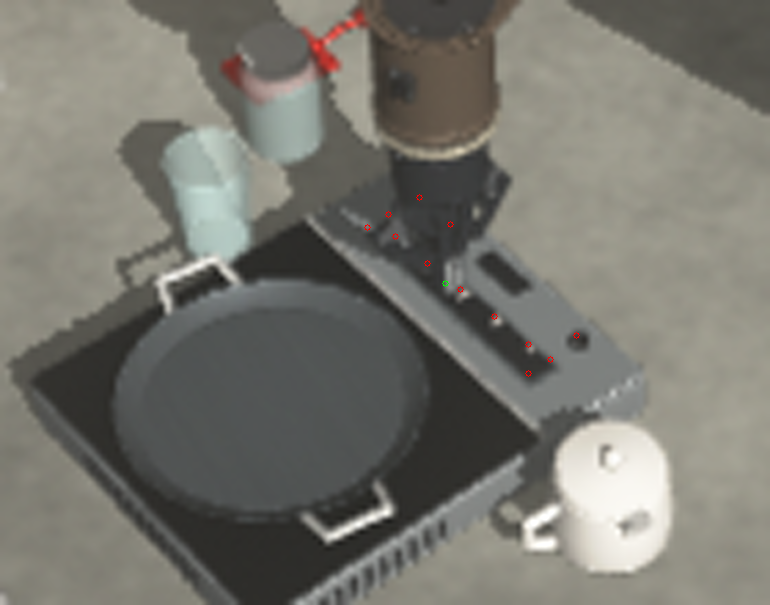

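Emit:
jog_arm:
  steps:
    - [[0, 0, 0], [0, 0.007, 0], 0]
    - [[0, 0, 0], [0, 0.014, 0], 0]
    - [[0, 0, 0], [0, 0.021, 0], 0]
    - [[0, 0, 0], [-0.0003, 0.028, 0], 0]
    - [[0, 0, 0], [-0.0003, 0.035, 0], 0]

```text
t: 5.9
position: [0.5348, -0.2224, 0.1369]
ee_rot: [0.0, 0.998, 0.07, -0.0]
force: [-0.6, 2.1, 2.2]
width: 0.0
```

Emit:
jog_arm:
  steps:
    - [[0, 0, 0], [0, 0.008, 0], 0]
    - [[0, 0, 0], [0, 0.016, 0], 0]
    - [[0, 0, 0], [0, 0.024, 0], 0]
    - [[0, 0, 0], [-0.0003, 0.031, 0], 0]
    - [[0, 0, 0], [-0.0003, 0.031, 0], 0]

```text
t: 6.4
position: [0.5391, -0.2537, 0.1369]
ee_rot: [0.0, 0.998, 0.07, 0.0]
force: [0.7, -1.3, 2.8]
width: 0.0003
```

```bash
python3 look.py 5
```

```text
{'t': np.float64(6.4), 'position': array([ 0.5391, -0.2537,  0.1369]), 'ee_rot': array([3.000e-04, 9.976e-01, 6.960e-02, 3.000e-04]), 'force': array([ 0.75  , -1.3406,  2.8271]), 'width': np.float64(0.0003), 'joints': array([-4.9070e-01,  6.1490e-01,  1.8577e+00, -4.0000e-04,  6.6820e-01,
       -6.2970e-01])}
tip [ 0.5391 -0.2538  0.0639] xang 0.1394
```

View pics/top_5.png

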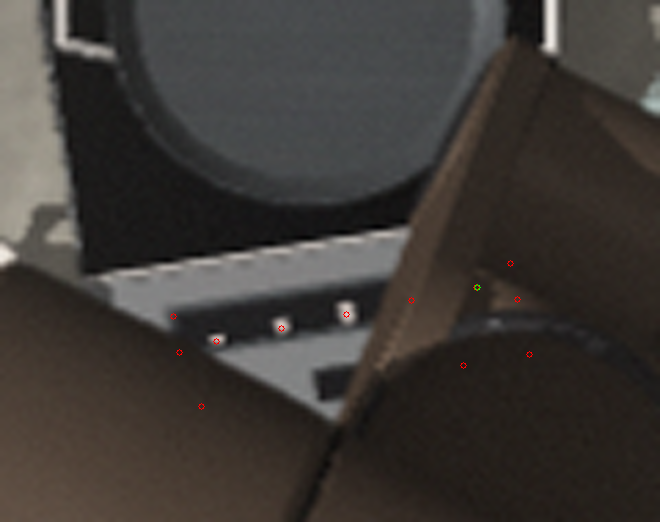

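View pics/scene_5.png

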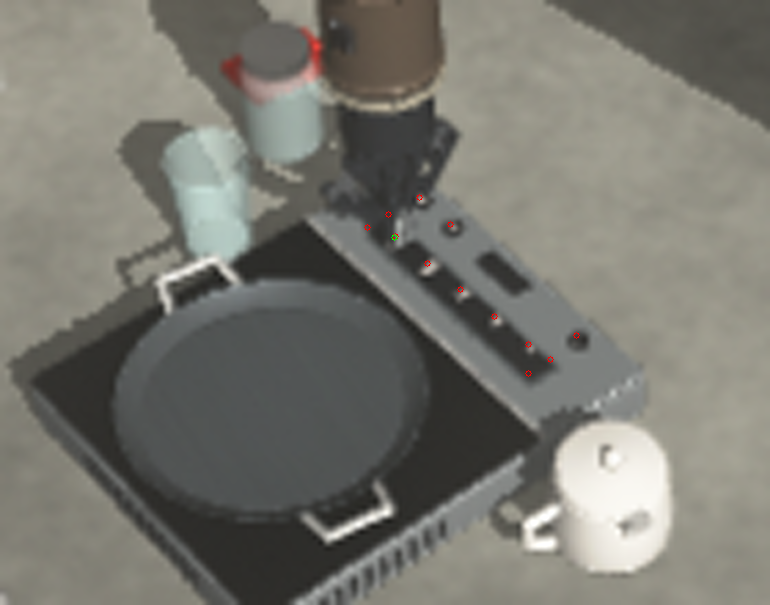

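The fingertips cover mark5 (scene crop about (394,237)) and mark4's tick at (429,266) is clear. The hob, pot and cup have not shifted. I'm handing it in.

```bash
python3 - <<'E'
from rig import bot
print(bot.finish_job()); s=bot.read_state(); print(s["t"],s["force"],s["position"])
E
```

```text
the job is handed in; nothing more can be done
None
the job is handed in; nothing more can be done
```

I slid the closed fingertips along the hob's strip from mark1 to mark5 without lifting, and handed the job in at 6.4 s with them still resting on mark5.

- **Contact:** The readings put the push at 2.2–3.4 N during the slide. At the end it was 2.8 N, with the fingertips about 2 mm into the strip's travel.
- **Position:** The last pose was within about 1 mm of mark5's computed centre. In the scene camera image mark4's tick was uncovered.
- **Surroundings:** In the last pictures the hob, comal, pot and cup showed no shift. I kept the fingers on the strip line, well clear of the round keys. In the last scene picture the keys were visible with the fingers clear of them.
- **Disagreement:** The two cameras placed the hob up to about 7 mm apart in y. I relied mostly on the top view. The marks the arm left uncovered lined up with its fit throughout.
- **Not checked:** I could not read the state after handing in.

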